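# Add the last sample, then unlatch the sample tote and hold its gate wide

## Robot

A 7-joint arm with a two-finger parallel gripper is mounted at the origin on a cart in front of the work surface, level with it; the furniture and walls round the work are solid. World frame = base frame: x ahead of the robot, y to its left, z up, the work surface at z = 0. Lengths are in m, angles in rad, forces in N, time in s.
With the tool pointing down it reaches from about 0.425 to 0.925 m from the base axis. Payload 6.8 kg.
Tool frame: the origin (TCP) lies on the centre line of the jaws, within the pads' length; the fingertips stand 19 mm ahead of it and the grasp point (between the pads) is the TCP; z points along the fingers, y is the line along which they close (so a half turn about z gives the same grasp; the last joint's range is limited). The gripper opens to 85 mm and grips with 20 to 120 N. Pads are 22 mm wide; open, the fingers measure 114 mm over their backs; the gripper's body (76 mm by 85 mm) begins 54 mm behind the grasp point. The pads swing forward as they close: fully open they stand 13 mm farther back than shut.
Start: joints at [-1.236, 0.477, 0.022, 1.555, -0.011, 1.109, -0.083], TCP at [0.289, 0.61, 0.219] pointing down, gripper open.
Joint ranges: [-2.96, 2.96], [-0.34, 2.1], [-1.41, 1.46], [0.24, 2.44], [-1.37, 4.51], [0.17, 1.92], [-2.96, 2.96]. Speed limits (rad/s): [2.39, 2.39, 3.14, 3.14, 3.14, 3.14, 3.14].

## Interface

Orientations are given as a rotation vector (axis times angle).
In Python, from bench import r gives the robot as it stands. The module is installed in compiled form; this text tells all that it offers.
- The arm moves only by the tool arm_command, never from a script. Its argument "rows" is a list of rows, each an object of numbers: "fingers": the opening, from -1 (shut) to 1 (fully open); "x", "y", "z": the shift along the tool's x, y, z in m; "ax", "ay", "az": the turn, a rotation vector about the tool's x, y, z in degrees. In form: [{"fingers": .., "x": .., "y": .., "z": .., "ax": .., "ay": .., "az": ..}, ...]. A call has 1 to 10 rows; each row shifts and turns the commanded pose from where the row before left it, along the tool's axes as they then stand; what a row does not reach is not made up. A row lasts 1/12 s, in which the tool goes at most 41.7 mm and 7.16 degrees, less where a joint would pass 70% of its speed; a pose out of reach is approached as far as the arm can. A call is refused whole if a number of a shift passes 0.0417 or a number of a turn 7.16, either way. A call with a gripper value outside its range is refused whole. The fingers move at their own pace and stop on an object; "grip_force" is the grip in N (left out, the last holds). Time passes only in rows, so rows that do not move let the fingers close. It gives the time, the measured TCP pose, the force, the opening and the grip force at its end, in the units of the state.
- r.get_obs(): the state, without advancing time (a new reading comes with each control period).
- r.grab_frame(name): name is "scene" or "top" or "wrist"; returns a dict with "frame" (420x560x3 uint8, red, green, blue), "depth" (420x560 float32, m along the optical axis (not along the pixel's ray), 0 where there is no reading), "K" (3x3 intrinsics, pixels), "world_from_camera" (4x4, takes a point from camera to world coordinates). Camera axes: x right, y down, z forward; pixel columns grow to the right and rows downward; lengths in m; the calibration is good to about 2 mm. A picture is of the moment at which its call begins.
- r.hand_in(): hands the job in; it is judged then, once.
The state is a dict: "clock": time; "joints": joint angles; "qvel": joint speeds; "tau": joint torques, N m; "tcp_pos": TCP position; "orientation": TCP orientation; "contact_force": force on the tool from outside, world axes, zero at the start; "moment": the same for the moment, N m; "grip_width": finger opening in m; "gripper_force": force on a finger pad.
Only numpy, scipy, OpenCV 4.12 (cv2) and the standard library are available. Lean on these libraries where they do the work, as an engineer would, in place of code of your own. Each camera call takes 0.05 s, during which the arm holds its last target. There are 200 camera calls.

## Task

Gently lower the tallest, slimmest turned sample over the wall into the small sample tote, let it stand upright on the floor of the tote, and leave the other two samples and the eye loupe alone. Then unlatch the gate of the tote: squeeze in fully first the catch nearer the hinge, then the one nearer the gate's upright post. Take the gate by its post, swing it out past the detent until it stands wide open, about square to the front of the tote, and finish there still holding it by the post, because a spring would pull the gate back.

Things in the scene. Friction and masses are not known exactly. Their poses are not given: they have to be found in the camera images.
- tote: Grey sheet-metal sample tote, open on top, fixed to the table; 166 mm long (its x) by about 140 mm (its y), walls 64 mm high and 4 mm thick, floor 4 mm thick. Origin on the underside, z up; inside it reaches x -79..+79 mm, y -55..+76 mm. Its -y side is the gate; above the gate's inner side runs a fixed rail (y -58..-38 mm, top 66 mm high) carrying the two catches, so lower things in behind the rail (y above -30 mm).
- tote_floor (a point): Point on top of the tote's floor, midway along it and 30 mm behind the tote's origin (tote frame 0, 30, 4 mm): the roomiest place to stand the sample, 68 mm behind the rail and 46 mm before the back wall.
- tall_sample_center (a point): Centre, half-way up (25 mm), of the tallest and slimmest turned sample: a plain metal cylinder 20 mm in diameter and 50 mm tall, loose, upright on the table, about 60 g; z along its axis.
- mid_sample: Turned metal sample 22 mm in diameter, 34 mm tall, loose, upright; origin at its underside. To be left alone. The three samples stand in a row along world y, in any order, 75 mm or more apart, before the laser cabinet: a solid box 390 mm tall, its front at world x 0.58 m, its right side at y -0.06 m. Keep wrist and forearm out of it.
- flat_sample: Turned sample 30 mm in diameter, 22 mm tall, loose, upright; origin at its underside. To be left alone.
- loupe: Black eye loupe, 38 mm in diameter and 30 mm tall, standing loose; origin at its underside. To be left alone.
- hinge_catch_ears (a point): First catch (nearer the hinge): point midway between its two upright black ears, 92 mm above the table. The ears stand on the rail, side by side along the tote's x, 16 mm wide (along y), from 66 to 104 mm above the table; over their outer faces they measure 38 mm, squeezed in 20 mm. Axes as the tote's.
- hinge_catch (a joint): Travel of each ear of the first catch towards the other, m: 0 latched, 0.009 fully squeezed. Both ears move alike, against about 5 N of friction, and stay where they are left.
- post_catch_ears (a point): Second catch (nearer the post): point midway between its two ears, 74 mm from the first along the tote's x; same make, size and height as the first.
- post_catch (a joint): Travel of each ear of the second catch, like the first: 0 latched, 0.009 fully squeezed, stays where it is left.
- gate_hinge (a point): Point on the gate's upright hinge axis (tote frame -80, -64 mm), 66 mm above the table.
- gate: Grey gate on the front (-y side) of the tote, 156 mm long, 6 mm thick, top edge 62 mm above the table, with an upright round steel post, 16 mm in diameter, on a bracket near its free end: the post stands 26 mm in front of the gate, 147 mm from the hinge axis, from 44 to 112 mm above the table. Origin on the hinge axis at table height; x along the shut gate towards its free end, -y outwards.
- post_grip (a point): Point on the post's axis 96 mm above the table, where it stands free above the gate (gate top 62 mm, lugs on it 72 mm).
- gate_swing (a joint): Gate angle, rad: 0 shut, grows as the post swings out (clockwise from above about gate_hinge); stop at 1.75. Locked until both catches are squeezed. A detent resists from 0.3 to 0.8 (up to 5 N at the post); a spring pulls towards shut (1 to 2 N), so a gate let go falls back to about 0.77. Fingers that do not turn with the post feel the rubbing of their own grip (25 N at a 30 N grip).
Not all that is in view belongs to the job. What is shaped like the part that bears tall_sample_center but green is not meant.

How it is judged:
On the way, in this order (a step that is already met when the one before it is completed fails the run):
1. the tallest sample stands upright on the floor of the tote, released (x of tall_sample_center in the frame of tote between -0.073 and 0.073 m and y of tall_sample_center in the frame of tote between -0.05 and 0.072 m and z of tall_sample_center in the frame of tote between 0.025 and 0.034 m and angle between tall_sample_center's own z axis and vertical below 0.15 rad and contact force between the fingers and tall_sample below 0.05 N and linear speed of tall_sample below 0.02 m/s), for 0.2 s.
2. the catch nearer the hinge is squeezed in, the other not yet (value of joint hinge_catch above 0.007 m and value of joint post_catch below 0.004 m), for 0.1 s.
3. the catch nearer the post is squeezed in too, the gate still shut (value of joint each of hinge_catch, post_catch above 0.007 m and value of joint gate_swing below 0.15 rad), for 0.1 s.
4. the gate has been swung past the detent (value of joint gate_swing above 1 rad and contact force between the fingers and gate above 0.3 N), for 0.1 s.
At the end, for the whole second after the job is handed in: The gate stands still at 1.35 rad (77 degrees) or more with the fingers on it (over 0.5 N); both catches are in by 6 mm or more of 9; the tallest sample stands upright (0.15 rad) on the floor of the tote; the other samples and the loupe are within 25 mm of their starts (x of tall_sample_center in the frame of tote between -0.073 and 0.073 m and y of tall_sample_center in the frame of tote between -0.05 and 0.072 m and z of tall_sample_center in the frame of tote between 0.025 and 0.034 m and angle between tall_sample_center's own z axis and vertical below 0.15 rad and value of joint gate_swing above 1.35 rad and velocity of joint gate_swing between -0.1 and 0.1 rad/s and contact force between the fingers and gate above 0.5 N and value of joint each of hinge_catch, post_catch above 0.006 m and linear speed of tall_sample below 0.02 m/s and distance of each of mid_sample, flat_sample, loupe from where it was at the start of the episode below 0.025 m); the arm keeps its last pose, push and grip.
It fails at once if the catch nearer the post squeezed in before the one nearer the hinge (value of joint post_catch above 0.004 m and value of joint hinge_catch below 0.006 m).
It fails at once if the sample dropped into the tote (faster than 0.5 m/s below the rim) (x of tall_sample_center in the frame of tote between -0.079 and 0.079 m and y of tall_sample_center in the frame of tote between -0.055 and 0.076 m and z of tall_sample_center in the frame of tote below 0.07 m and linear speed of tall_sample above 0.5 m/s).
It fails at once if the sample pressed hard (over 25 N) against the tote (contact force between tall_sample and tote above 25 N).
It fails at once if a bystander disturbed (distance of any of mid_sample, flat_sample, loupe from where it was at the start of the episode above 0.025 m).
It also fails if it takes over 72 s, if anything falls off the work surface, if the arm or the gripper's body presses on something with over 40 N, if the wrist force passes 120 N, or if a joint passes its speed limit or range.

## Working session

There is one attempt and no reset: what is moved stays moved. The work goes in short steps, Python scripts to look and compute and a tool call to move; the robot and the scene stay as the last step left them, time stands still between calls to the robot, and variables do not carry over. Pictures are saved under pics/ and viewed, at most 10 in all, crops included, and the job is handed in when it is done.

Besides the shell and the picture viewer there is one more tool, called after "Emit:" as name(argument=value, ...) on one line, values as JSON. arm_command: Moves the arm, as the interface text tells. Its arguments: {"type":"object","properties":{"rows":{"type":"array"},"grip_force":{"type":"number"}},"required":["rows"]}

```bash
mkdir -p pics
cat > h.py <<'E'
import numpy as np, cv2
from bench import r
def grab(n,save=None):
    f=r.grab_frame(n)
    if save: cv2.imwrite('pics/'+save,f['frame'][:,:,::-1])
    return f
def pts(f):
    d=f['depth'];h,w=d.shape;v,u=np.mgrid[:h,:w]
    K=f['K'];P=np.stack([(u-K[0,2])/K[0,0]*d,(v-K[1,2])/K[1,1]*d,d],-1)
    T=f['world_from_camera'];W=P@T[:3,:3].T+T[:3,3];W[d==0]=np.nan
    return W
E
python3 - <<'E'
from h import *
o=r.get_obs();print({k:np.round(v,3) for k,v in o.items()})
for n in('scene','top'):
    f=grab(n,n+'.png');np.savez(n+'.npz',**f);print(n,f['world_from_camera'].round(3).tolist(),f['K'][0,0])
E
```

```text
{'clock': np.float64(0.0), 'joints': array([-1.236,  0.478,  0.022,  1.556, -0.012,  1.109, -0.083]), 'qvel': array([ 0.001,  0.002, -0.   ,  0.   ,  0.   , -0.002, -0.001]), 'tau': array([-2.0000e-03, -5.9645e+01,  1.6070e+00, -2.8121e+01,  1.2000e-02,
        9.0000e-03, -0.0000e+00]), 'tcp_pos': array([0.289, 0.609, 0.218]), 'orientation': array([-6.900e-01, -3.065e+00,  3.000e-03]), 'contact_force': array([-0.817,  0.144, -0.067]), 'moment': array([-0.046,  0.043,  0.013]), 'gripper_force': np.float64(0.0), 'grip_width': np.float64(0.085)}
scene [[-0.741, -0.376, 0.557, 0.0], [-0.672, 0.436, -0.599, 0.552], [-0.017, -0.818, -0.575, 0.688], [0.0, 0.0, 0.0, 1.0]] 479.35042948612886
top [[-0.026, -0.993, 0.113, 0.48], [-0.999, 0.028, 0.017, -0.102], [-0.02, -0.113, -0.993, 1.065], [0.0, 0.0, 0.0, 1.0]] 450.0250844743568
```

View pics/top.png

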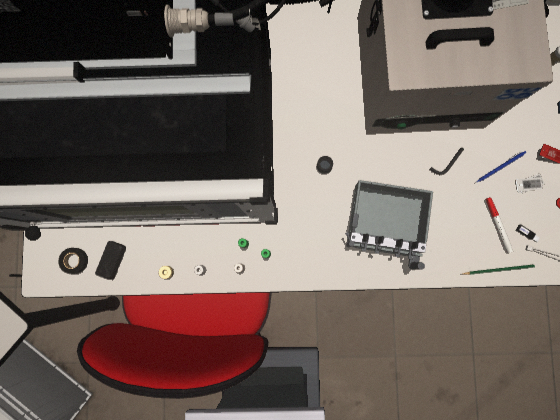

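View pics/scene.png

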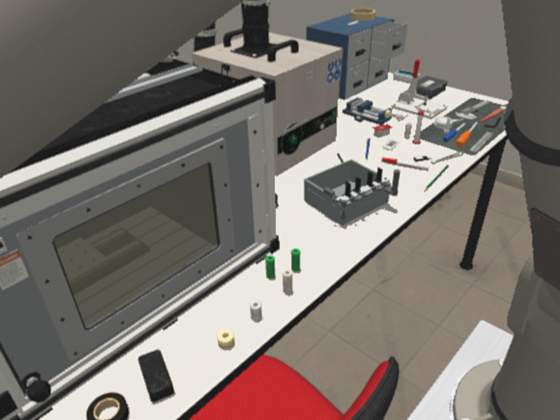

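Top view: the row along y is the flat brass sample (166,272), the mid sample (200,270) and the slim metal sample (239,268). The two green cylinders at (243,244) and (265,254) are decoys. The tote is at (390,215), with its gate towards the robot and the post near (418,265). In the scene view the tall sample is at (288,281), taller and slimmer than the mid (256,311) and flat (226,340). I'll confirm with a crop and measure.

Run:
```python
from h import *
t=dict(np.load('top.npz'));s=dict(np.load('scene.npz'))
W=pts(t);z=W[...,2]
a=cv2.resize(t['frame'][225:285,140:280],None,fx=5,fy=5,interpolation=2)
b=cv2.resize(t['frame'][170:280,330:450],None,fx=4,fy=4,interpolation=2)
c=np.zeros((300+440,700,3),np.uint8);c[:300]=a;c[300:,:480]=b
c=cv2.resize(c,(560,592))
cv2.imwrite('pics/crop.png',c[:,:,::-1])
def comps(W,m,tag,minA=6):
    n,l,st,ce=cv2.connectedComponentsWithStats(m.astype(np.uint8))
    for i in range(1,n):
        if st[i,4]>=minA:
            p=W[l==i];print(tag,ce[i].round(),st[i,4],np.median(p,0).round(4),'ext',np.ptp(p,axis=0).round(3))
x,y=W[...,0],W[...,1]
comps(W,(z>.012)&(z<.08)&(x<.52)&(x>.3)&(y>-.1)&(y<.35),'top samp')
R=(x>.35)&(x<.75)&(y<-.2)&(y>-.6)
comps(W,R&(z>.095),'hi(ears .104,post .112)',2)
m=R&(z>.055)&(z<.072)
# tote outline
n,l,st,ce=cv2.connectedComponentsWithStats((R&(z>.05)).astype(np.uint8));i=1+st[1:,4].argmax()
p=W[l==i][:,:2].astype(np.float32);print('tote rect',cv2.minAreaRect(p[(W[l==i][:,2]<.075)]))
fl=R&(z>-.0)&(z<.012)
# inner floor: columns 365..425
q=W[(l==i)];print(st[i])
V=pts(s);comps(V,(V[...,2]>.012)&(V[...,2]<.08)&(V[...,0]<.52)&(V[...,0]>.3)&(V[...,1]>-.1)&(V[...,1]<.35),'scene samp')
R=(V[...,0]>.35)&(V[...,0]<.75)&(V[...,1]<-.2)&(V[...,1]>-.6)
comps(V,R&(V[...,2]>.078),'scene ears/post',4)
R=(x>.45)&(x<.8)&(y<0)&(y>-.3)
comps(W,R&(z>.015)&(z<.05),'loupe',20)
```

```text
top samp [265. 253.] 70 [ 0.5072 -0.0359  0.049 ] ext [0.018 0.019 0.04 ]
top samp [109. 264.] 471 [0.4926 0.3274 0.0252] ext [0.063 0.05  0.019]
top samp [199. 270.] 92 [0.4732 0.1172 0.0324] ext [0.021 0.022 0.026]
top samp [239. 268.] 79 [0.4755 0.0254 0.0484] ext [0.018 0.019 0.042]
top samp [165. 272.] 124 [0.4704 0.1985 0.0217] ext [0.028 0.028 0.014]
hi(ears .104,post .112) [366. 237.] 20 [ 0.5342 -0.2554  0.1026] ext [0.013 0.005 0.009]
hi(ears .104,post .112) [382. 239.] 19 [ 0.5291 -0.2883  0.1027] ext [0.015 0.006 0.012]
hi(ears .104,post .112) [401. 242.] 22 [ 0.5216 -0.3284  0.1033] ext [0.015 0.005 0.011]
hi(ears .104,post .112) [416. 245.] 23 [ 0.5145 -0.3602  0.1029] ext [0.015 0.007 0.01 ]
hi(ears .104,post .112) [420. 266.] 62 [ 0.4702 -0.3633  0.1106] ext [0.015 0.016 0.019]
tote rect ((0.5702039003372192, -0.3154214918613434), (0.17910054326057434, 0.17967575788497925), 73.54737091064453)
[ 345  180   88   90 1873]
scene samp [295. 258.] 159 [ 0.502  -0.0298  0.0367] ext [0.02  0.023 0.038]
scene samp [287. 279.] 178 [0.4707 0.0317 0.038 ] ext [0.021 0.021 0.038]

[... 355 characters left out ...]
977] ext [0.016 0.02  0.034]
scene ears/post [370. 177.] 53 [ 0.5199 -0.3267  0.0918] ext [0.017 0.007 0.026]
scene ears/post [358. 182.] 59 [ 0.5276 -0.2865  0.0922] ext [0.017 0.007 0.025]
scene ears/post [348. 187.] 56 [ 0.5331 -0.2537  0.0921] ext [0.018 0.01  0.025]
loupe [370. 131.] 54 [ 0.7845 -0.2855  0.0326] ext [0.017 0.021 0.034]
loupe [325. 164.] 119 [ 0.7128 -0.179   0.0281] ext [0.035 0.035 0.018]
loupe [353. 209.] 104 [ 0.6044 -0.2384  0.0359] ext [0.119 0.022 0.033]
loupe [369. 186.] 53 [ 0.6558 -0.2791  0.0342] ext [0.007 0.04  0.033]
loupe [267. 218.] 158 [ 0.5837 -0.0515  0.0346] ext [0.048 0.064 0.031]
loupe [266. 253.] 43 [ 0.5072 -0.036   0.0476] ext [0.018 0.019 0.033]
```

View pics/crop.png

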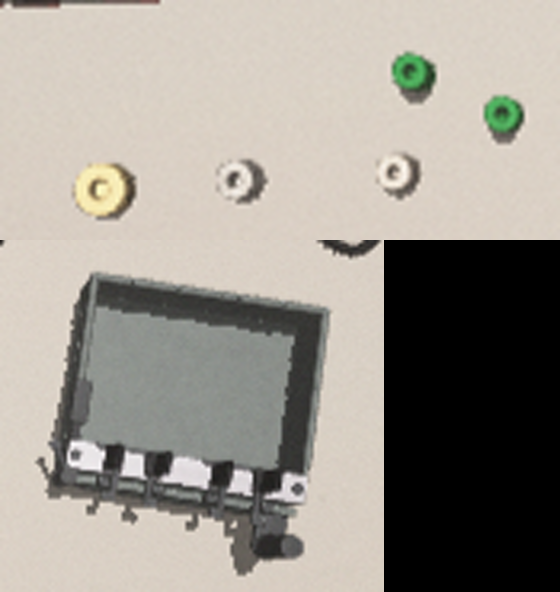

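The crop confirms it: (239,268), the right-hand uncoloured one, reads about 49 mm high, so it is the tall sample, at about (0.476, 0.025). The other metal one reads 33 mm, and the same-shaped ones are green. From ears and post, the tote origin is about (0.572, -0.316) with yaw about -100.7°.

Emit:
arm_command(rows=[{"fingers":1,"az":-4.9},{"fingers":1,"az":-4.9},{"fingers":1,"az":-4.9},{"fingers":1,"x":-0.018,"y":-0.034},{"fingers":1,"x":-0.018,"y":-0.034},{"fingers":1,"x":-0.018,"y":-0.034},{"fingers":1,"x":-0.018,"y":-0.034},{"fingers":1,"x":-0.018,"y":-0.034},{"fingers":1,"x":-0.018,"y":-0.034},{"fingers":1,"x":-0.018,"y":-0.034}], grip_force=30)

```text
validation failed for argument at $.ro...
```

Emit:
arm_command(rows=[{"fingers":1,"x":-0.018,"y":-0.034},{"fingers":1,"x":-0.018,"y":-0.034},{"fingers":1,"x":-0.018,"y":-0.034},{"fingers":1,"x":-0.018,"y":-0.034},{"fingers":1,"x":-0.018,"y":-0.034},{"fingers":1,"x":-0.018,"y":-0.034},{"fingers":1,"x":-0.018,"y":-0.034},{"fingers":1,"x":-0.018,"y":-0.034},{"fingers":1,"z":0.03},{"fingers":1,"z":0.0}])

```text
validation failed for argument at $.ro...
```

```bash
cat >> h.py <<'E'
from scipy.spatial.transform import Rotation as Ro
def delta(p,yaw=None):
    "shift in tool axes (after squaring to yaw of tool y, deg) to world p"
    o=r.get_obs();R=Ro.from_rotvec(o['orientation']).as_matrix()
    print('t',round(float(o['clock']),2),'tcp',o['tcp_pos'].round(4),'yaw_y',np.degrees(np.arctan2(R[1,1],R[0,1])).round(2),'tilt',np.degrees(np.arccos(-R[2,2])).round(2),'w',round(float(o['grip_width']),4),'F',o['contact_force'].round(1),'j',o['joints'].round(2))
    print('tool delta',(R.T@(np.array(p)-o['tcp_pos'])).round(4))
E
python3 - <<'E'
from h import *
f=grab('wrist','w1.png');W=pts(f);z=W[...,2]
m=((z>.043)&(z<.06)&(W[...,0]>.44)&(W[...,0]<.51)&(abs(W[...,1]-.025)<.035)).astype(np.uint8)
n,l,st,ce=cv2.connectedComponentsWithStats(m)
for i in range(1,n):
    if st[i,4]>50:
        p=W[l==i];(c,rad)=cv2.minEnclosingCircle(p[:,:2].astype(np.float32));print(ce[i],st[i,4],p.mean(0).round(4),np.round(c,4),rad)
delta([.476,.025,.035])
E
```

```text
t 0.15 tcp [0.289  0.6095 0.2181] yaw_y 64.63 tilt 0.08 w 0.085 F [-1.  -0.2 -0.1] j [-1.24  0.48  0.02  1.56 -0.01  1.11 -0.08]
tool delta [-0.4194 -0.4477  0.1837]
```

View pics/w1.png

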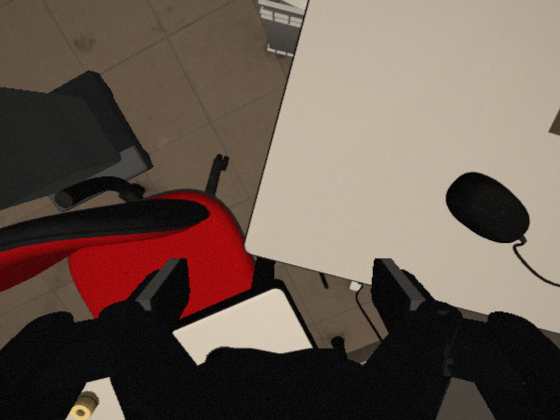

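The wrist view shows only the start area: the moves were refused by validation. Rows probably need every key, so I'll test one full row.

Emit:
arm_command(rows=[{"fingers":1,"x":0,"y":0,"z":0,"ax":0,"ay":0,"az":-4.9},{"fingers":1,"x":0,"y":0,"z":0,"ax":0,"ay":0,"az":-4.9},{"fingers":1,"x":0,"y":0,"z":0,"ax":0,"ay":0,"az":-4.9}], grip_force=30)

```text
clock: 0.4
tcp_pos: [0.2891, 0.6097, 0.2184]
orientation: [-0.285, -3.128, 0.001]
contact_force: [-0.3, 0.1, 0.2]
grip_width: 0.0855
gripper_force: 0.0
```

Emit:
arm_command(rows=[{"fingers":1,"x":-0.018,"y":-0.034,"z":0,"ax":0,"ay":0,"az":0},{"fingers":1,"x":-0.018,"y":-0.034,"z":0,"ax":0,"ay":0,"az":0},{"fingers":1,"x":-0.018,"y":-0.034,"z":0,"ax":0,"ay":0,"az":0},{"fingers":1,"x":-0.018,"y":-0.034,"z":0,"ax":0,"ay":0,"az":0},{"fingers":1,"x":-0.018,"y":-0.034,"z":0,"ax":0,"ay":0,"az":0},{"fingers":1,"x":-0.018,"y":-0.034,"z":0,"ax":0,"ay":0,"az":0},{"fingers":1,"x":-0.018,"y":-0.034,"z":0,"ax":0,"ay":0,"az":0},{"fingers":1,"x":-0.018,"y":-0.034,"z":0,"ax":0,"ay":0,"az":0}])

```text
clock: 1.07
tcp_pos: [0.3805, 0.314, 0.2187]
orientation: [-0.292, -3.128, 0.0]
contact_force: [1.1, 0.3, 0.8]
grip_width: 0.0854
gripper_force: 0.0
```

Emit:
arm_command(rows=[{"fingers":1,"x":-0.018,"y":-0.034,"z":0,"ax":0,"ay":0,"az":0},{"fingers":1,"x":-0.018,"y":-0.034,"z":0,"ax":0,"ay":0,"az":0},{"fingers":1,"x":-0.018,"y":-0.034,"z":0,"ax":0,"ay":0,"az":0},{"fingers":1,"x":-0.018,"y":-0.034,"z":0,"ax":0,"ay":0,"az":0},{"fingers":1,"x":-0.018,"y":-0.034,"z":0,"ax":0,"ay":0,"az":0},{"fingers":1,"x":-0.018,"y":-0.034,"z":0,"ax":0,"ay":0,"az":0},{"fingers":1,"x":-0.018,"y":-0.034,"z":0,"ax":0,"ay":0,"az":0},{"fingers":1,"x":-0.018,"y":-0.034,"z":0,"ax":0,"ay":0,"az":0},{"fingers":1,"x":0,"y":0,"z":0.03,"ax":0,"ay":0,"az":0},{"fingers":1,"x":0,"y":0,"z":0,"ax":0,"ay":0,"az":0}])

```text
clock: 1.9
tcp_pos: [0.4695, 0.0191, 0.1857]
orientation: [-0.3, -3.123, 0.003]
contact_force: [-2.1, 0.4, -0.9]
grip_width: 0.0854
gripper_force: 0.0
```

Run:
```python
from h import *
f=grab('wrist','w2.png');W=pts(f);z=W[...,2]
m=((z>.043)&(z<.06)&(W[...,0]>.44)&(W[...,0]<.51)&(abs(W[...,1]-.025)<.035)).astype(np.uint8)
n,l,st,ce=cv2.connectedComponentsWithStats(m)
for i in range(1,n):
    if st[i,4]>50:
        p=W[l==i];(c,rad)=cv2.minEnclosingCircle(p[:,:2].astype(np.float32));print(ce[i],st[i,4],p.mean(0).round(4),np.round(c,4),rad)
delta([.476,.025,.035])
```

```text
[288.90666667 200.        ] 300 [0.474  0.0266 0.0498] [0.4744 0.0266] 0.009984448552131653
t 1.95 tcp [0.4697 0.0208 0.1871] yaw_y 79.19 tilt 0.27 w 0.0854 F [-0.1  0.5 -0.6] j [-0.44  0.18  0.3   2.08 -0.07  0.9   1.28]
tool delta [-0.006   0.0056  0.1521]
```

View pics/w2.png

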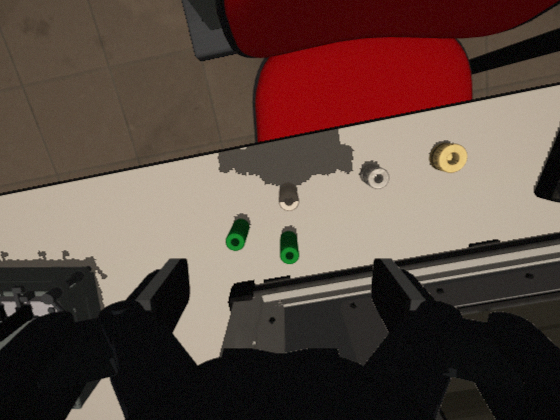

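The wrist view shows the tall sample at (289,200), with the greens at (237,235) and (290,245) clear of the fingers' line. Descending and grasping.

Emit:
arm_command(rows=[{"fingers":0.6,"x":-0.0034,"y":0.0066,"z":0.03,"ax":0,"ay":0,"az":0},{"fingers":0.6,"x":0,"y":0,"z":0.03,"ax":0,"ay":0,"az":0},{"fingers":0.6,"x":0,"y":0,"z":0.03,"ax":0,"ay":0,"az":0},{"fingers":0.6,"x":0,"y":0,"z":0.025,"ax":0,"ay":0,"az":0},{"fingers":0.6,"x":0,"y":0,"z":0.02,"ax":0,"ay":0,"az":0},{"fingers":0.6,"x":0,"y":0,"z":0.017,"ax":0,"ay":0,"az":0},{"fingers":0.6,"x":0,"y":0,"z":0,"ax":0,"ay":0,"az":0},{"fingers":0.6,"x":0,"y":0,"z":0,"ax":0,"ay":0,"az":0}])

```text
clock: 2.62
tcp_pos: [0.476, 0.0289, 0.0371]
orientation: [-0.289, -3.127, -0.0]
contact_force: [-0.2, -0.7, 0.7]
grip_width: 0.0684
gripper_force: 0.0
```

Emit:
arm_command(rows=[{"fingers":-0.6,"x":0,"y":0,"z":0,"ax":0,"ay":0,"az":0},{"fingers":-0.8,"x":0,"y":0,"z":0,"ax":0,"ay":0,"az":0},{"fingers":-1,"x":0,"y":0,"z":0,"ax":0,"ay":0,"az":0},{"fingers":-1,"x":0,"y":0,"z":0,"ax":0,"ay":0,"az":0},{"fingers":-1,"x":0,"y":0,"z":0,"ax":0,"ay":0,"az":0},{"fingers":-1,"x":0,"y":0,"z":0,"ax":0,"ay":0,"az":0}])

```text
clock: 3.12
tcp_pos: [0.4785, 0.027, 0.0389]
orientation: [0.294, 3.123, 0.001]
contact_force: [-0.7, -2.6, 18.2]
grip_width: 0.0005
gripper_force: 9.3
```

The grip closed to nothing with 18 N upward, so I'll stop and look.

Run:
```python
from h import *
a=grab('scene')['frame'];b=grab('wrist')['frame'];c=grab('top')['frame']
p=np.hstack([cv2.resize(a[200:350,200:340],None,fx=2.8,fy=2.8),cv2.resize(b,(392,420)) ])
cv2.imwrite('pics/c3.png',p[:,:,::-1]);delta([.476,.025,.035])
```

```text
t 3.27 tcp [0.4787 0.0273 0.039 ] yaw_y 79.26 tilt 0.3 w -0.0 F [-0.  -2.6 17.6] j [-0.38  0.44  0.23  2.17 -0.19  0.55  1.38]
tool delta [ 0.0023 -0.0028  0.004 ]
```

View pics/c3.png

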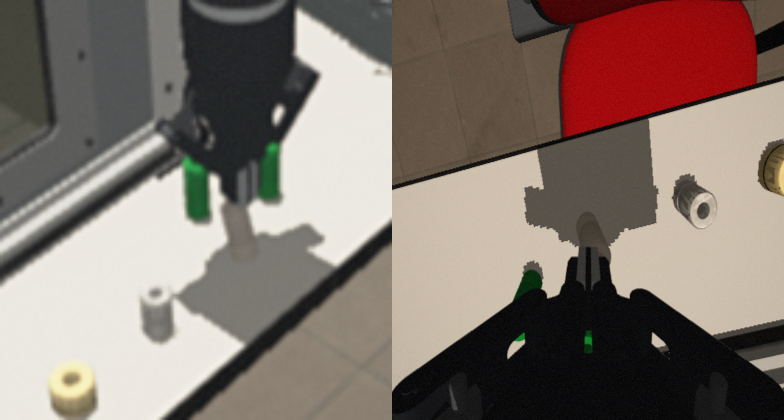

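The fingers are shut on the sample's upper part: in the left crop it leans from its base at (245,255) to its top at (230,205). It was squeezed out towards the robot and wedged. I'll measure its tilt before freeing it.

Run:
```python
from h import *
f=grab('scene');W=pts(f);fr=f['frame'].astype(int)
x,y,z=W[...,0],W[...,1],W[...,2]
m=(x>.42)&(x<.50)&(abs(y-.03)<.05)&(z>.006)&(z<.06)
g=fr[...,1]-fr[...,0]>30; dark=fr.max(-1)<60
m&=~g&~dark
for lo in np.arange(.005,.06,.007):
    k=m&(z>=lo)&(z<lo+.007)
    if k.sum()>5: print(round(lo,3),k.sum(),W[k].mean(0).round(4),W[k].min(0).round(3),W[k].max(0).round(3))
```

```text
0.005 22 [0.4703 0.0319 0.009 ] [0.464 0.022 0.006] [0.479 0.037 0.012]
0.012 22 [0.47   0.0334 0.0157] [0.465 0.024 0.012] [0.479 0.039 0.019]
0.019 23 [0.4709 0.035  0.0225] [0.466 0.023 0.02 ] [0.478 0.04  0.026]
0.026 27 [0.4708 0.0357 0.0299] [0.466 0.026 0.026] [0.481 0.042 0.033]
0.033 23 [0.4719 0.0376 0.0369] [0.467 0.026 0.034] [0.482 0.043 0.04 ]
0.04 40 [0.4755 0.0371 0.0441] [0.468 0.027 0.041] [0.487 0.044 0.047]
0.047 33 [0.4752 0.0361 0.0493] [0.468 0.024 0.047] [0.487 0.044 0.053]
0.054 21 [0.471  0.0299 0.0576] [0.466 0.015 0.054] [0.487 0.039 0.06 ]
```

Run:
```python
from h import *
f=grab('scene');W=pts(f);fr=f['frame'].astype(int)
print('scene px rows around sample')
for v in range(262,296,2):
    print(v,[(tuple((W[v,u]*1000).round().astype(int)) if not np.isnan(W[v,u,0]) else None, fr[v,u].tolist()) for u in (281,285,289)])
g=grab('wrist');W=pts(g);fr=g['frame'].astype(int);print('wrist cam',g['world_from_camera'][:3,3].round(3))
for v in range(210,330,8):
    print(v,[(tuple((W[v,u]*1000).round().astype(int)) if not np.isnan(W[v,u,0]) else None, fr[v,u].tolist()) for u in (274,282,290)])
```

```text
scene px rows around sample
262 [((np.int64(476), np.int64(41), np.int64(85)), [33, 34, 38]), ((np.int64(470), np.int64(36), np.int64(85)), [92, 95, 94]), ((np.int64(468), np.int64(27), np.int64(81)), [70, 71, 72])]
264 [((np.int64(476), np.int64(41), np.int64(80)), [35, 36, 39]), ((np.int64(472), np.int64(34), np.int64(77)), [92, 94, 94]), ((np.int64(468), np.int64(27), np.int64(75)), [72, 71, 71])]
266 [((np.int64(476), np.int64(41), np.int64(75)), [33, 36, 39]), ((np.int64(471), np.int64(36), np.int64(75)), [90, 93, 93]), ((np.int64(467), np.int64(29), np.int64(72)), [72, 73, 74])]
268 [((np.int64(477), np.int64(40), np.int64(69)), [30, 33, 34]), ((np.int64(471), np.int64(35), np.int64(69)), [93, 95, 97]), ((np.int64(468), np.int64(28), np.int64(66)), [70, 72, 74])]
270 [((np.int64(477), np.int64(40), np.int64(64)), [66, 64, 64]), ((np.int64(471), np.int64(36), np.int64(64)), [90, 93, 94]), ((np.int64(469), np.int64(27), np.int64(59)), [68, 69, 70])]
272 [((np.int64(484), np.int64(33), np.int64(49)), [97, 94, 86]), ((np.int64(472), np.int64(34), np.int64(57)), [92, 93, 96]), ((np.
[... 4349 characters left out ...]
t64(99)), [7, 7, 11]), ((np.int64(476), np.int64(28), np.int64(89)), [11, 11, 8]), ((np.int64(467), np.int64(33), np.int64(103)), [10, 5, 7])]
306 [((np.int64(472), np.int64(26), np.int64(99)), [5, 1, 2]), ((np.int64(478), np.int64(28), np.int64(91)), [14, 15, 15]), ((np.int64(467), np.int64(33), np.int64(107)), [10, 9, 9])]
314 [((np.int64(475), np.int64(26), np.int64(99)), [12, 10, 12]), ((np.int64(482), np.int64(27), np.int64(90)), [16, 15, 15]), ((np.int64(469), np.int64(32), np.int64(109)), [7, 13, 6])]
322 [((np.int64(478), np.int64(25), np.int64(99)), [15, 16, 15]), ((np.int64(486), np.int64(27), np.int64(89)), [15, 13, 14]), ((np.int64(479), np.int64(31), np.int64(99)), [10, 12, 8])]
```

The depth shows the fingertips at z≈0.054, resting on the sample's top, while the reported TCP is z=0.039. So the real tips are about 14 mm *above* the reported TCP, where they should be 19 mm below it: the reported z is about 33 mm too low. The sample is still in place, tilted about 10°. I'll lift straight up to let it right itself, then check.

Emit:
arm_command(rows=[{"fingers":-1,"x":0,"y":0,"z":-0.006,"ax":0,"ay":0,"az":0},{"fingers":-1,"x":0,"y":0,"z":-0.01,"ax":0,"ay":0,"az":0},{"fingers":-1,"x":0,"y":0,"z":-0.03,"ax":0,"ay":0,"az":0},{"fingers":0.7,"x":0,"y":0,"z":-0.03,"ax":0,"ay":0,"az":0},{"fingers":0.7,"x":0,"y":0,"z":0,"ax":0,"ay":0,"az":0},{"fingers":0.7,"x":0,"y":0,"z":0,"ax":0,"ay":0,"az":0},{"fingers":0.7,"x":0,"y":0,"z":0,"ax":0,"ay":0,"az":0}])

```text
clock: 4.0
tcp_pos: [0.4758, 0.028, 0.1129]
orientation: [0.292, 3.128, 0.001]
contact_force: [0.2, -0.2, -0.3]
grip_width: 0.048
gripper_force: 0.0
```

```bash
cat >> h.py <<'E'
def band(W,lo,hi,c,rad,tag=''):
    m=(W[...,2]>lo)&(W[...,2]<hi)&(np.hypot(W[...,0]-c[0],W[...,1]-c[1])<rad)
    p=W[m]
    if len(p)>5:
        q,R=cv2.minEnclosingCircle(p[:,:2].astype(np.float32));print(tag,len(p),'mean',p.mean(0).round(4),'circ',np.round(q,4),round(R,4))
    else: print(tag,'none')
E
python3 - <<'E'
from h import *
f=grab('wrist');W=pts(f)
band(W,.046,.055,(.476,.027),.03,'sample top')
fr=f['frame'].astype(int)
# fingertips: nearest pads, lowest z points above .08
for s in (-1,1):
    o=r.get_obs();p=o['tcp_pos'];R=Ro.from_rotvec(o['orientation']).as_matrix()
    q=(W-p)@R
    m=(q[...,1]*s>.02)&(q[...,1]*s<.06)&(abs(q[...,0])<.02)&(W[...,2]>.075)
    print('finger',s,m.sum(),'max tool z',np.nanpercentile(q[m][:,2],[90,97,99]).round(4),'inner y',np.percentile(q[m][:,1]*s,2).round(4),'x',np.percentile(q[m][:,0],[2,98]).round(4))
delta([.4743,.0266,.005])
cv2.imwrite('pics/w4.png',f['frame'][:,:,::-1])
E
```

```text
sample top 491 mean [0.4737 0.0276 0.0502] circ [0.4745 0.0274] 0.0103
finger -1 18574 max tool z [-0.0553 -0.0335 -0.0248] inner y 0.0209 x [-0.01    0.0174]
finger 1 18550 max tool z [-0.0551 -0.0337 -0.0248] inner y 0.0209 x [-0.01    0.0174]
t 4.05 tcp [0.4753 0.0279 0.1123] yaw_y 79.35 tilt 0.07 w 0.0559 F [-0.   0.4  1. ] j [-0.43  0.3   0.28  2.13 -0.13  0.72  1.32]
tool delta [ 0.0006 -0.0015  0.1073]
```

View pics/w4.png

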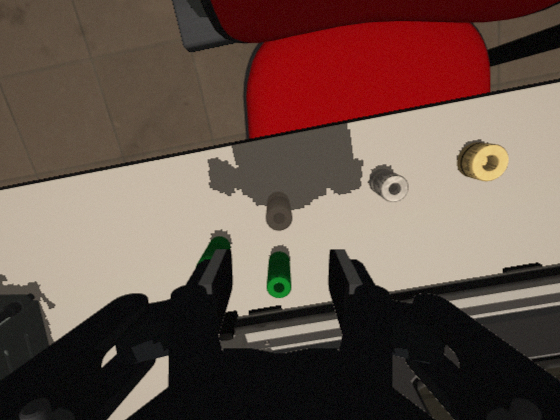

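The sample stands upright again, top at (279,212), centre (0.4743, 0.0273). The finger depth confirms the tips sit about 25 mm behind the reported TCP when half open, so I'll descend to reported z≈0.

Emit:
arm_command(rows=[{"fingers":0.5,"x":0.0007,"y":-0.0007,"z":0.03,"ax":0,"ay":0,"az":0},{"fingers":0.5,"x":0,"y":0,"z":0.025,"ax":0,"ay":0,"az":0},{"fingers":0.5,"x":0,"y":0,"z":0.02,"ax":0,"ay":0,"az":0},{"fingers":0.5,"x":0,"y":0,"z":0.02,"ax":0,"ay":0,"az":0},{"fingers":0.5,"x":0,"y":0,"z":0.016,"ax":0,"ay":0,"az":0},{"fingers":0.5,"x":0,"y":0,"z":0,"ax":0,"ay":0,"az":0},{"fingers":0.5,"x":0,"y":0,"z":0,"ax":0,"ay":0,"az":0}])

```text
clock: 4.63
tcp_pos: [0.4737, 0.0269, 0.0006]
orientation: [-0.292, -3.124, 0.002]
contact_force: [0.8, 0.3, 0.1]
grip_width: 0.064
gripper_force: 0.0
```

Emit:
arm_command(rows=[{"fingers":0,"x":0,"y":0,"z":0,"ax":0,"ay":0,"az":0},{"fingers":-0.3,"x":0,"y":0,"z":0,"ax":0,"ay":0,"az":0},{"fingers":-0.5,"x":0,"y":0,"z":0,"ax":0,"ay":0,"az":0},{"fingers":-0.7,"x":0,"y":0,"z":0,"ax":0,"ay":0,"az":0},{"fingers":-1,"x":0,"y":0,"z":0,"ax":0,"ay":0,"az":0},{"fingers":-1,"x":0,"y":0,"z":0,"ax":0,"ay":0,"az":0}])

```text
clock: 5.13
tcp_pos: [0.4759, 0.0274, 0.0027]
orientation: [0.292, 3.127, 0.001]
contact_force: [-1.1, -0.5, 6.8]
grip_width: 0.0193
gripper_force: 29.2
```

Emit:
arm_command(rows=[{"fingers":-1,"x":0,"y":0,"z":-0.01,"ax":0,"ay":0,"az":0},{"fingers":-1,"x":0,"y":0,"z":-0.02,"ax":0,"ay":0,"az":0},{"fingers":-1,"x":0,"y":0,"z":-0.025,"ax":0,"ay":0,"az":0},{"fingers":-1,"x":0,"y":0,"z":-0.025,"ax":0,"ay":0,"az":0},{"fingers":-1,"x":0,"y":0,"z":-0.025,"ax":0,"ay":0,"az":0},{"fingers":-1,"x":0,"y":0,"z":-0.025,"ax":0,"ay":0,"az":0},{"fingers":-1,"x":0,"y":0,"z":-0.015,"ax":0,"ay":0,"az":0}])

```text
clock: 5.72
tcp_pos: [0.476, 0.0273, 0.1499]
orientation: [0.292, 3.125, 0.002]
contact_force: [0.8, -0.8, -0.6]
grip_width: 0.0191
gripper_force: 29.4
```

Emit:
arm_command(rows=[{"fingers":-1,"x":-0.004,"y":-0.015,"z":0,"ax":0,"ay":0,"az":0},{"fingers":-1,"x":-0.008,"y":-0.03,"z":0,"ax":0,"ay":0,"az":0},{"fingers":-1,"x":-0.008,"y":-0.03,"z":0,"ax":0,"ay":0,"az":0},{"fingers":-1,"x":-0.008,"y":-0.03,"z":0,"ax":0,"ay":0,"az":0},{"fingers":-1,"x":-0.008,"y":-0.03,"z":0,"ax":0,"ay":0,"az":0},{"fingers":-1,"x":-0.008,"y":-0.03,"z":0,"ax":0,"ay":0,"az":0},{"fingers":-1,"x":-0.008,"y":-0.03,"z":0,"ax":0,"ay":0,"az":0},{"fingers":-1,"x":-0.01,"y":-0.027,"z":0,"ax":0,"ay":0,"az":0}])

```text
clock: 6.38
tcp_pos: [0.4942, -0.2043, 0.1476]
orientation: [0.294, 3.128, 0.0]
contact_force: [0.7, -0.8, 0.2]
grip_width: 0.019
gripper_force: 29.4
```

Run:
```python
from h import *
f=grab('scene');W=pts(f);fr=f['frame'].astype(int);o=r.get_obs();p=o['tcp_pos'];R=Ro.from_rotvec(o['orientation']).as_matrix()
q=(W-p)@R
m=(np.hypot(q[...,0],q[...,1])<.016)&(fr.max(-1)>100)&(q[...,2]>-.08)
print('light px near jaw',m.sum(),'tool z',np.percentile(q[m][:,2],[1,10,50,90,99]).round(4))
m=(np.hypot(q[...,0],q[...,1])<.016)
print('all tool z low',np.percentile(q[m][:,2],[90,99,99.8]).round(4))
delta([.6015,-.3215,p[2]])
w=grab('wrist');W=pts(w);
c0=np.array([.572,-.316]);tx=np.array([-.185,-.983]);ty=np.array([.983,-.185])
a=(W[...,0]-c0[0])*tx[0]+(W[...,1]-c0[1])*tx[1];b=(W[...,0]-c0[0])*ty[0]+(W[...,1]-c0[1])*ty[1];z=W[...,2]
np.savez('wr.npz',**w)
t=grab('top');T=pts(t);a=(T[...,:2]-c0)@tx;b=(T[...,:2]-c0)@ty;z=T[...,2]
m=(z>.054)&(z<.07)
for n,k in (('back',m&(abs(b-.078)<.012)&(abs(a)<.07)),('right',m&(abs(a-.081)<.012)&(abs(b)<.06))):
    if k.sum()>10:print(n,k.sum(),'a,b mean',a[k].mean().round(4),b[k].mean().round(4),'slope',np.polyfit(a[k],b[k],1) if n=='back' else np.polyfit(b[k],a[k],1))
```

```text
light px near jaw 173 tool z [-0.0453 -0.0393  0.1463  0.1509  0.1522]
all tool z low [0.1499 0.1518 0.1523]
t 6.43 tcp [ 0.4949 -0.2107  0.1482] yaw_y 78.95 tilt 0.29 w 0.019 F [ 1.  -5.5 -0.2] j [-0.04  0.35  0.4   1.98 -0.18  0.84  1.83]
tool delta [-0.1259 -0.0883  0.0007]
back 189 a,b mean -0.0002 0.0769 slope [0.0022491  0.07688317]
right 134 a,b mean 0.0821 0.0157 slope [-0.01507187  0.08229327]
```

Emit:
arm_command(rows=[{"fingers":-1,"x":-0.016,"y":-0.008,"z":0,"ax":0,"ay":0,"az":0},{"fingers":-1,"x":-0.025,"y":-0.02,"z":0,"ax":0,"ay":0,"az":0},{"fingers":-1,"x":-0.025,"y":-0.02,"z":0,"ax":0,"ay":0,"az":0},{"fingers":-1,"x":-0.025,"y":-0.02,"z":0,"ax":0,"ay":0,"az":0},{"fingers":-1,"x":-0.025,"y":-0.015,"z":0,"ax":0,"ay":0,"az":0},{"fingers":-1,"x":-0.01,"y":-0.005,"z":0,"ax":0,"ay":0,"az":0},{"fingers":-1,"x":0,"y":0,"z":0,"ax":0,"ay":0,"az":0},{"fingers":-1,"x":0,"y":0,"z":0,"ax":0,"ay":0,"az":0}])

```text
clock: 7.2
tcp_pos: [0.6026, -0.3106, 0.1465]
orientation: [-0.29, -3.127, -0.002]
contact_force: [-0.5, 0.6, 0.1]
grip_width: 0.0193
gripper_force: 29.5
```

Run:
```python
from h import *
delta([.6015,-.3215,.009])
f=grab('wrist');W=pts(f);o=r.get_obs();p=o['tcp_pos'];R=Ro.from_rotvec(o['orientation']).as_matrix()
q=(W-p)@R
m=(abs(q[...,0])<.02)&(abs(q[...,1])<.02)&(q[...,2]<.06)
print('held, tool z percentiles',m.sum(),np.percentile(q[m][:,2],[50,90,97,99.5]).round(4))
s=m&(q[...,2]>-.012);print('below tips: ',s.sum(),q[s].mean(0).round(4) if s.any() else '',np.ptp(q[s],axis=0) if s.any() else '')
```

```text
t 7.2 tcp [ 0.6026 -0.3106  0.1465] yaw_y 79.4 tilt 0.09 w 0.0193 F [-0.5  0.6  0.1] j [ 0.12  0.58  0.39  1.63 -0.25  0.98  1.97]
tool delta [-0.0011 -0.0111  0.1375]
held, tool z percentiles 24343 [-0.0942 -0.04   -0.0211 -0.0042]
below tips:  324 [ 0.0088 -0.0002 -0.0057] [0.00802588 0.0193814  0.01359519]
```

The held sample's lower end is at tool z≈0, as expected. Lowering.

Emit:
arm_command(rows=[{"fingers":-1,"x":-0.001,"y":-0.011,"z":0,"ax":0,"ay":0,"az":0},{"fingers":-1,"x":0,"y":0,"z":0.01,"ax":0,"ay":0,"az":0},{"fingers":-1,"x":0,"y":0,"z":0.02,"ax":0,"ay":0,"az":0},{"fingers":-1,"x":0,"y":0,"z":0.025,"ax":0,"ay":0,"az":0},{"fingers":-1,"x":0,"y":0,"z":0.025,"ax":0,"ay":0,"az":0},{"fingers":-1,"x":0,"y":0,"z":0.02,"ax":0,"ay":0,"az":0},{"fingers":-1,"x":0,"y":0,"z":0.015,"ax":0,"ay":0,"az":0},{"fingers":-1,"x":0,"y":0,"z":0.01,"ax":0,"ay":0,"az":0},{"fingers":-1,"x":0,"y":0,"z":0.003,"ax":0,"ay":0,"az":0},{"fingers":-1,"x":0,"y":0,"z":0,"ax":0,"ay":0,"az":0}])

```text
clock: 8.08
tcp_pos: [0.6012, -0.3231, 0.0183]
orientation: [-0.292, -3.127, -0.0]
contact_force: [0.4, -0.4, -0.4]
grip_width: 0.0194
gripper_force: 29.5
```

Emit:
arm_command(rows=[{"fingers":-1,"x":0,"y":0,"z":0.002,"ax":0,"ay":0,"az":0},{"fingers":-1,"x":0,"y":0,"z":0.002,"ax":0,"ay":0,"az":0},{"fingers":-1,"x":0,"y":0,"z":0.001,"ax":0,"ay":0,"az":0},{"fingers":-1,"x":0,"y":0,"z":0,"ax":0,"ay":0,"az":0}])

```text
clock: 8.42
tcp_pos: [0.6018, -0.3233, 0.0143]
orientation: [0.292, 3.127, -0.0]
contact_force: [-0.9, 0.3, -1.1]
grip_width: 0.0194
gripper_force: 29.5
```

Emit:
arm_command(rows=[{"fingers":-1,"x":0,"y":0,"z":0.002,"ax":0,"ay":0,"az":0},{"fingers":-1,"x":0,"y":0,"z":0.002,"ax":0,"ay":0,"az":0},{"fingers":-1,"x":0,"y":0,"z":0.001,"ax":0,"ay":0,"az":0},{"fingers":-1,"x":0,"y":0,"z":0,"ax":0,"ay":0,"az":0}])

```text
clock: 8.75
tcp_pos: [0.6013, -0.323, 0.0084]
orientation: [-0.292, -3.127, -0.0]
contact_force: [-0.0, -0.3, -0.4]
grip_width: 0.0191
gripper_force: 29.5
```

Emit:
arm_command(rows=[{"fingers":-1,"x":0,"y":0,"z":0.001,"ax":0,"ay":0,"az":0},{"fingers":-1,"x":0,"y":0,"z":0.001,"ax":0,"ay":0,"az":0},{"fingers":-1,"x":0,"y":0,"z":0,"ax":0,"ay":0,"az":0}])

```text
clock: 9.0
tcp_pos: [0.6016, -0.3232, 0.0068]
orientation: [0.292, 3.128, -0.0]
contact_force: [-0.9, -0.2, 0.0]
grip_width: 0.0193
gripper_force: 29.5
```

Emit:
arm_command(rows=[{"fingers":-1,"x":0,"y":0,"z":0.001,"ax":0,"ay":0,"az":0},{"fingers":-1,"x":0,"y":0,"z":0.001,"ax":0,"ay":0,"az":0},{"fingers":-1,"x":0,"y":0,"z":0,"ax":0,"ay":0,"az":0}])

```text
clock: 9.25
tcp_pos: [0.6018, -0.3233, 0.0067]
orientation: [0.292, 3.127, 0.001]
contact_force: [-4.1, 2.6, 13.6]
grip_width: 0.0192
gripper_force: 30.9
```

It touches the floor. Easing off 1 mm and opening gently.

Emit:
arm_command(rows=[{"fingers":-1,"x":0,"y":0,"z":-0.001,"ax":0,"ay":0,"az":0},{"fingers":-1,"x":0,"y":0,"z":0,"ax":0,"ay":0,"az":0},{"fingers":-0.5,"x":0,"y":0,"z":0,"ax":0,"ay":0,"az":0},{"fingers":-0.4,"x":0,"y":0,"z":0,"ax":0,"ay":0,"az":0},{"fingers":-0.2,"x":0,"y":0,"z":0,"ax":0,"ay":0,"az":0},{"fingers":0.1,"x":0,"y":0,"z":0,"ax":0,"ay":0,"az":0},{"fingers":0.4,"x":0,"y":0,"z":0,"ax":0,"ay":0,"az":0},{"fingers":0.4,"x":0,"y":0,"z":0,"ax":0,"ay":0,"az":0},{"fingers":0.4,"x":0,"y":0,"z":0,"ax":0,"ay":0,"az":0}])

```text
clock: 10.0
tcp_pos: [0.6015, -0.3231, 0.0057]
orientation: [-0.292, -3.128, -0.0]
contact_force: [0.0, -0.2, -0.2]
grip_width: 0.0597
gripper_force: 0.0
```

Emit:
arm_command(rows=[{"fingers":0.4,"x":0,"y":0,"z":-0.01,"ax":0,"ay":0,"az":0},{"fingers":0.4,"x":0,"y":0,"z":-0.02,"ax":0,"ay":0,"az":0},{"fingers":0.4,"x":0,"y":0,"z":-0.03,"ax":0,"ay":0,"az":0},{"fingers":0.4,"x":0,"y":0,"z":-0.03,"ax":0,"ay":0,"az":0},{"fingers":0.4,"x":0,"y":0,"z":-0.03,"ax":0,"ay":0,"az":0},{"fingers":0.4,"x":0,"y":0,"z":-0.03,"ax":0,"ay":0,"az":0},{"fingers":0.4,"x":0,"y":0,"z":0,"ax":0,"ay":0,"az":0},{"fingers":0.4,"x":0,"y":0,"z":0,"ax":0,"ay":0,"az":0}])

```text
clock: 10.67
tcp_pos: [0.6028, -0.3241, 0.159]
orientation: [0.292, 3.123, -0.002]
contact_force: [-0.3, 0.6, -0.9]
grip_width: 0.0599
gripper_force: 0.0
```

Run:
```python
from h import *
f=grab('wrist');W=pts(f)
band(W,.048,.062,(.6015,-.3225),.03,'sample top')
# ears
c0=np.array([.572,-.316]);tx=np.array([-.185,-.983]);ty=np.array([.983,-.185])
for n in ('wrist','top'):
    f=grab(n,'e_%s.png'%n);W=pts(f);a=(W[...,:2]-c0)@tx;b=(W[...,:2]-c0)@ty;z=W[...,2]
    m=((z>.096)&(z<.108)&(abs(a)<.08)&(abs(b+.048)<.015)).astype(np.uint8)
    N,l,st,ce=cv2.connectedComponentsWithStats(m)
    for i in range(1,N):
        if st[i,4]>10: k=l==i;print(n,st[i,4],'a',a[k].min().round(4),a[k].max().round(4),'b',b[k].min().round(4),b[k].max().round(4),'z',z[k].max().round(4))
    m=(z>.106)&(z<.118)&(abs(a-.067)<.03)&(abs(b+.09)<.03)
    if m.sum():print('post',m.sum(),a[m].mean().round(4),b[m].mean().round(4))
delta([.5317,-.2719,.06])
```

```text
sample top 371 mean [ 0.6001 -0.3228  0.0539] circ [ 0.6008 -0.323 ] 0.0102
wrist 248 a 0.0521 0.0576 b -0.0558 -0.0401 z 0.1056
wrist 214 a 0.019 0.0244 b -0.0562 -0.0407 z 0.1058
wrist 217 a -0.0216 -0.0161 b -0.0562 -0.0407 z 0.106
wrist 248 a -0.0547 -0.0492 b -0.0561 -0.0407 z 0.1059
post 714 0.0658 -0.0903
top 19 a -0.0542 -0.0497 b -0.0547 -0.0419 z 0.1073
top 20 a -0.0215 -0.016 b -0.0555 -0.0408 z 0.1071
t 10.82 tcp [ 0.6008 -0.3226  0.1548] yaw_y 79.34 tilt 0.11 w 0.0597 F [-0.7 -0.7  0.4] j [ 0.13  0.57  0.4   1.62 -0.25  1.    1.99]
tool delta [0.0771 0.0369 0.095 ]
```

View pics/e_wrist.png

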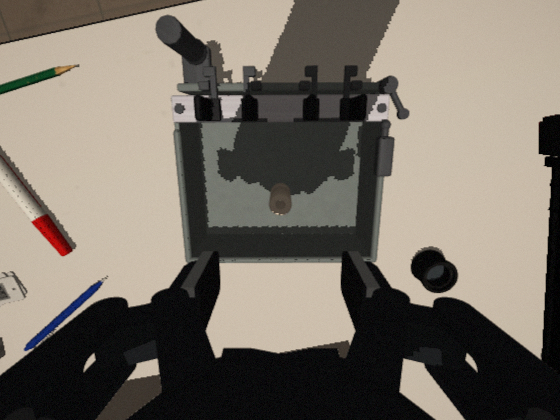

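The sample stands upright at (281,200), top z 0.054, released. The four ears run along row ~105 and the post is at (175,35). The hinge catch (right in this view) is at world (0.531, -0.272). Moving over it.

Emit:
arm_command(rows=[{"fingers":0.4,"x":0.02,"y":0.01,"z":0,"ax":0,"ay":0,"az":0},{"fingers":0.4,"x":0.025,"y":0.012,"z":0,"ax":0,"ay":0,"az":0},{"fingers":0.4,"x":0.025,"y":0.012,"z":0,"ax":0,"ay":0,"az":0},{"fingers":0.4,"x":0.008,"y":0.0025,"z":0,"ax":0,"ay":0,"az":0},{"fingers":0.4,"x":0,"y":0,"z":0.01,"ax":0,"ay":0,"az":0},{"fingers":0.4,"x":0,"y":0,"z":0,"ax":0,"ay":0,"az":0},{"fingers":0.4,"x":0,"y":0,"z":0,"ax":0,"ay":0,"az":0}])

```text
clock: 11.4
tcp_pos: [0.5319, -0.273, 0.1447]
orientation: [-0.292, -3.127, 0.0]
contact_force: [-0.2, -0.6, -0.2]
grip_width: 0.06
gripper_force: 0.0
```

Run:
```python
from h import *
delta([.5311,-.2723,.062])
f=grab('wrist');W=pts(f)
o=r.get_obs();p=o['tcp_pos'];R=Ro.from_rotvec(o['orientation']).as_matrix();q=(W-p)@R;z=W[...,2]
m=((z>.096)&(z<.108)&(abs(q[...,0])<.03)&(abs(q[...,1])<.12)).astype(np.uint8)
N,l,st,ce=cv2.connectedComponentsWithStats(m)
for i in range(1,N):
    if st[i,4]>30: k=l==i;print(st[i,4],'tool x',q[k][:,0].min().round(4),q[k][:,0].max().round(4),'tool y',q[k][:,1].min().round(4),q[k][:,1].max().round(4))
```

```text
t 11.4 tcp [ 0.5319 -0.273   0.1447] yaw_y 79.33 tilt 0.08 w 0.06 F [-0.2 -0.6 -0.2] j [ 0.07  0.45  0.4   1.84 -0.22  0.9   1.95]
tool delta [0.0008 0.0006 0.0827]
260 tool x -0.0067 0.0096 tool y -0.0916 -0.0863
224 tool x -0.0067 0.0095 tool y -0.0588 -0.0536
184 tool x -0.0059 0.0095 tool y -0.0178 -0.0129
188 tool x -0.0057 0.0099 tool y 0.0149 0.0201
```

Emit:
arm_command(rows=[{"fingers":0.4,"x":0.001,"y":0.001,"z":0.02,"ax":0,"ay":0,"az":0},{"fingers":0.4,"x":0,"y":0,"z":0.02,"ax":0,"ay":0,"az":0},{"fingers":0.4,"x":0,"y":0,"z":0.02,"ax":0,"ay":0,"az":0},{"fingers":0.4,"x":0,"y":0,"z":0.015,"ax":0,"ay":0,"az":0},{"fingers":0.4,"x":0,"y":0,"z":0.008,"ax":0,"ay":0,"az":0},{"fingers":0.4,"x":0,"y":0,"z":0,"ax":0,"ay":0,"az":0}], grip_force=40)

```text
clock: 11.95
tcp_pos: [0.5303, -0.2716, 0.0609]
orientation: [-0.292, -3.125, -0.001]
contact_force: [-0.0, 0.9, 0.6]
grip_width: 0.0597
gripper_force: 0.0
```

Emit:
arm_command(rows=[{"fingers":0,"x":0,"y":0,"z":0,"ax":0,"ay":0,"az":0},{"fingers":-0.2,"x":0,"y":0,"z":0,"ax":0,"ay":0,"az":0},{"fingers":-0.4,"x":0,"y":0,"z":0,"ax":0,"ay":0,"az":0},{"fingers":-0.6,"x":0,"y":0,"z":0,"ax":0,"ay":0,"az":0},{"fingers":-0.8,"x":0,"y":0,"z":0,"ax":0,"ay":0,"az":0},{"fingers":-1,"x":0,"y":0,"z":0,"ax":0,"ay":0,"az":0},{"fingers":-1,"x":0,"y":0,"z":0,"ax":0,"ay":0,"az":0},{"fingers":-1,"x":0,"y":0,"z":0,"ax":0,"ay":0,"az":0}])

```text
clock: 12.62
tcp_pos: [0.5319, -0.2725, 0.0647]
orientation: [0.292, 3.125, -0.001]
contact_force: [-1.6, -0.0, 8.4]
grip_width: 0.0175
gripper_force: 39.8
```

Emit:
arm_command(rows=[{"fingers":-0.3,"x":0,"y":0,"z":0,"ax":0,"ay":0,"az":0},{"fingers":0,"x":0,"y":0,"z":0,"ax":0,"ay":0,"az":0},{"fingers":0.4,"x":0,"y":0,"z":0,"ax":0,"ay":0,"az":0},{"fingers":0.4,"x":0,"y":0,"z":0,"ax":0,"ay":0,"az":0},{"fingers":0.4,"x":0,"y":0,"z":-0.01,"ax":0,"ay":0,"az":0},{"fingers":0.4,"x":0,"y":0,"z":-0.025,"ax":0,"ay":0,"az":0},{"fingers":0.4,"x":0,"y":0,"z":-0.03,"ax":0,"ay":0,"az":0},{"fingers":0.4,"x":0,"y":0,"z":-0.015,"ax":0,"ay":0,"az":0}])

```text
clock: 13.28
tcp_pos: [0.532, -0.2726, 0.1463]
orientation: [0.293, 3.125, -0.002]
contact_force: [0.6, -0.0, 0.6]
grip_width: 0.0593
gripper_force: 0.0
```

Emit:
arm_command(rows=[{"fingers":0.4,"x":0,"y":-0.015,"z":0,"ax":0,"ay":0,"az":0},{"fingers":0.4,"x":0,"y":-0.025,"z":0,"ax":0,"ay":0,"az":0},{"fingers":0.4,"x":0,"y":-0.025,"z":0,"ax":0,"ay":0,"az":0},{"fingers":0.4,"x":0,"y":-0.009,"z":0,"ax":0,"ay":0,"az":0},{"fingers":0.4,"x":0,"y":0,"z":0,"ax":0,"ay":0,"az":0},{"fingers":0.4,"x":0,"y":0,"z":0,"ax":0,"ay":0,"az":0}])

```text
clock: 13.78
tcp_pos: [0.5172, -0.344, 0.1429]
orientation: [-0.293, -3.128, -0.001]
contact_force: [-0.2, 0.5, -0.5]
grip_width: 0.06
gripper_force: 0.0
```

```bash
cat >> h.py <<'E'
def ears():
    f=grab('wrist');W=pts(f)
    o=r.get_obs();p=o['tcp_pos'];R=Ro.from_rotvec(o['orientation']).as_matrix();q=(W-p)@R;z=W[...,2]
    m=((z>.096)&(z<.108)&(abs(q[...,0])<.03)&(abs(q[...,1])<.12)).astype(np.uint8)
    N,l,st,ce=cv2.connectedComponentsWithStats(m)
    for i in range(1,N):
        if st[i,4]>30: k=l==i;print(st[i,4],'tool x',q[k][:,0].min().round(4),q[k][:,0].max().round(4),'tool y',q[k][:,1].min().round(4),q[k][:,1].max().round(4))
    m=(z>.109)&(z<.118)&(abs(q[...,0]-.042)<.02)&(abs(q[...,1]+.028)<.03)
    if m.sum()>20: print('post',q[m].mean(0).round(4),W[m].mean(0).round(4))
    return f
E
python3 - <<'E'
from h import *
delta([.5179,-.3445,.062]);ears()
E
```

```text
t 13.78 tcp [ 0.5172 -0.344   0.1429] yaw_y 79.28 tilt 0.04 w 0.06 F [-0.2  0.5 -0.5] j [ 0.19  0.49  0.41  1.78 -0.24  0.92  2.08]
tool delta [-0.0008 -0.0004  0.0809]
188 tool x -0.0076 0.0079 tool y -0.0212 -0.016
183 tool x -0.0075 0.0078 tool y 0.0119 0.0172
236 tool x -0.0077 0.0081 tool y 0.0615 0.0668
246 tool x -0.0075 0.0081 tool y 0.0765 0.0817
post [ 0.0428 -0.0299  0.0304] [ 0.47   -0.3644  0.1123]
```

The hinge catch now measures 20 mm over its ears, so it is fully squeezed. Next, the post catch.

Emit:
arm_command(rows=[{"fingers":0.4,"x":0,"y":-0.002,"z":0.02,"ax":0,"ay":0,"az":0},{"fingers":0.4,"x":0,"y":0,"z":0.02,"ax":0,"ay":0,"az":0},{"fingers":0.4,"x":0,"y":0,"z":0.02,"ax":0,"ay":0,"az":0},{"fingers":0.4,"x":0,"y":0,"z":0.015,"ax":0,"ay":0,"az":0},{"fingers":0.4,"x":0,"y":0,"z":0.006,"ax":0,"ay":0,"az":0},{"fingers":0.4,"x":0,"y":0,"z":0,"ax":0,"ay":0,"az":0}])

```text
clock: 14.33
tcp_pos: [0.5165, -0.344, 0.0602]
orientation: [-0.289, -3.125, -0.003]
contact_force: [-0.1, 0.0, -0.3]
grip_width: 0.0594
gripper_force: 0.0
```

Emit:
arm_command(rows=[{"fingers":0,"x":0,"y":0,"z":0,"ax":0,"ay":0,"az":0},{"fingers":-0.2,"x":0,"y":0,"z":0,"ax":0,"ay":0,"az":0},{"fingers":-0.4,"x":0,"y":0,"z":0,"ax":0,"ay":0,"az":0},{"fingers":-0.6,"x":0,"y":0,"z":0,"ax":0,"ay":0,"az":0},{"fingers":-0.8,"x":0,"y":0,"z":0,"ax":0,"ay":0,"az":0},{"fingers":-1,"x":0,"y":0,"z":0,"ax":0,"ay":0,"az":0},{"fingers":-1,"x":0,"y":0,"z":0,"ax":0,"ay":0,"az":0},{"fingers":-1,"x":0,"y":0,"z":0,"ax":0,"ay":0,"az":0}])

```text
clock: 15.0
tcp_pos: [0.5182, -0.3452, 0.0634]
orientation: [0.29, 3.126, 0.002]
contact_force: [-1.1, 5.5, 10.3]
grip_width: 0.0183
gripper_force: 39.9
```

Emit:
arm_command(rows=[{"fingers":-0.3,"x":0,"y":0,"z":0,"ax":0,"ay":0,"az":0},{"fingers":0,"x":0,"y":0,"z":0,"ax":0,"ay":0,"az":0},{"fingers":0.4,"x":0,"y":0,"z":0,"ax":0,"ay":0,"az":0},{"fingers":0.4,"x":0,"y":0,"z":0,"ax":0,"ay":0,"az":0},{"fingers":0.4,"x":0,"y":0,"z":-0.01,"ax":0,"ay":0,"az":0},{"fingers":0.4,"x":0,"y":0,"z":-0.025,"ax":0,"ay":0,"az":0},{"fingers":0.4,"x":0,"y":0,"z":-0.03,"ax":0,"ay":0,"az":0},{"fingers":0.4,"x":0,"y":0,"z":-0.015,"ax":0,"ay":0,"az":0},{"fingers":0.4,"x":0,"y":0,"z":0,"ax":0,"ay":0,"az":0}])

```text
clock: 15.75
tcp_pos: [0.5188, -0.3484, 0.1465]
orientation: [0.293, 3.121, -0.005]
contact_force: [-0.1, -0.2, 0.4]
grip_width: 0.0596
gripper_force: 0.0
```

Run:
```python
from h import *
delta([.470,-.3646,.063]);ears()
```

```text
t 15.75 tcp [ 0.5188 -0.3484  0.1465] yaw_y 79.28 tilt 0.42 w 0.0596 F [-0.1 -0.2  0.4] j [ 0.19  0.49  0.41  1.78 -0.24  0.92  2.09]
tool delta [ 0.0455 -0.0248  0.0833]
168 tool x -0.0067 0.0093 tool y -0.0072 -0.0024
165 tool x -0.0066 0.0092 tool y 0.0078 0.0122
231 tool x -0.0061 0.0095 tool y 0.066 0.0713
241 tool x -0.0058 0.0095 tool y 0.081 0.0863
post [ 0.044  -0.0254  0.032 ] [ 0.4701 -0.3644  0.1122]
```

Both catches are in (19.4 and 20.3 mm over the ears). Now to the post at (0.470, -0.3645).

Emit:
arm_command(rows=[{"fingers":0.4,"x":0.012,"y":-0.006,"z":0,"ax":0,"ay":0,"az":0},{"fingers":0.4,"x":0.02,"y":-0.01,"z":0,"ax":0,"ay":0,"az":0},{"fingers":0.4,"x":0.012,"y":-0.008,"z":0,"ax":0,"ay":0,"az":0},{"fingers":0.4,"x":0,"y":0,"z":0.005,"ax":0,"ay":0,"az":0},{"fingers":0.4,"x":0,"y":0,"z":0,"ax":0,"ay":0,"az":0},{"fingers":0.4,"x":0,"y":0,"z":0,"ax":0,"ay":0,"az":0}], grip_force=30)

```text
clock: 16.3
tcp_pos: [0.4689, -0.3614, 0.136]
orientation: [-0.292, -3.127, -0.001]
contact_force: [0.1, 0.3, 0.0]
grip_width: 0.0595
gripper_force: 0.0
```

Run:
```python
from h import *
delta([.470,-.3645,.063])
```

```text
t 16.3 tcp [ 0.4689 -0.3614  0.136 ] yaw_y 79.33 tilt 0.07 w 0.0595 F [0.1 0.3 0. ] j [ 0.23  0.46  0.42  1.86 -0.24  0.88  2.15]
tool delta [-0.0017 -0.0029  0.073 ]
```

Emit:
arm_command(rows=[{"fingers":0.4,"x":-0.001,"y":-0.003,"z":0.01,"ax":0,"ay":0,"az":0},{"fingers":0.4,"x":0,"y":0,"z":0.02,"ax":0,"ay":0,"az":0},{"fingers":0.4,"x":0,"y":0,"z":0.02,"ax":0,"ay":0,"az":0},{"fingers":0.4,"x":0,"y":0,"z":0.015,"ax":0,"ay":0,"az":0},{"fingers":0.4,"x":0,"y":0,"z":0.006,"ax":0,"ay":0,"az":0},{"fingers":0.4,"x":0,"y":0,"z":0,"ax":0,"ay":0,"az":0}])

```text
clock: 16.8
tcp_pos: [0.469, -0.3639, 0.0637]
orientation: [-0.29, -3.125, -0.002]
contact_force: [0.1, 0.3, 0.6]
grip_width: 0.0598
gripper_force: 0.0
```

Emit:
arm_command(rows=[{"fingers":0,"x":0,"y":0,"z":0,"ax":0,"ay":0,"az":0},{"fingers":-0.3,"x":0,"y":0,"z":0,"ax":0,"ay":0,"az":0},{"fingers":-0.6,"x":0,"y":0,"z":0,"ax":0,"ay":0,"az":0},{"fingers":-0.8,"x":0,"y":0,"z":0,"ax":0,"ay":0,"az":0},{"fingers":-1,"x":0,"y":0,"z":0,"ax":0,"ay":0,"az":0},{"fingers":-1,"x":0,"y":0,"z":0,"ax":0,"ay":0,"az":0},{"fingers":-1,"x":0,"y":0,"z":0,"ax":0,"ay":0,"az":0}])

```text
clock: 17.38
tcp_pos: [0.4704, -0.365, 0.0668]
orientation: [0.292, 3.126, -0.0]
contact_force: [0.3, 2.5, 6.7]
grip_width: 0.0152
gripper_force: 29.6
```

Run:
```python
from h import *
delta([.470,-.3645,.063])
```

```text
t 17.38 tcp [ 0.4704 -0.365   0.0668] yaw_y 79.34 tilt 0.11 w 0.0152 F [0.3 2.5 6.7] j [ 0.27  0.56  0.37  1.89 -0.29  0.74  2.2 ]
tool delta [0.0005 0.0005 0.0038]
```

Post gripped (15 mm). Swinging: each row is 4° about the hinge, a tool shift of (0.0102, 0.0022) with az +4.

Emit:
arm_command(rows=[{"fingers":-1,"x":0,"y":0,"z":-0.002,"ax":0,"ay":0,"az":0},{"fingers":-1,"x":0.0102,"y":0.0022,"z":0,"ax":0,"ay":0,"az":4},{"fingers":-1,"x":0.0102,"y":0.0022,"z":0,"ax":0,"ay":0,"az":4},{"fingers":-1,"x":0.0102,"y":0.0022,"z":0,"ax":0,"ay":0,"az":4},{"fingers":-1,"x":0.0102,"y":0.0022,"z":0,"ax":0,"ay":0,"az":4},{"fingers":-1,"x":0,"y":0,"z":0,"ax":0,"ay":0,"az":0}])

```text
clock: 17.88
tcp_pos: [0.4316, -0.3433, 0.0671]
orientation: [-0.729, -3.054, -0.002]
contact_force: [3.2, -0.3, -11.5]
grip_width: 0.0149
gripper_force: 30.3
```

```bash
cat >> h.py <<'E'
def gate(th2=None):
    c0=np.array([.572,-.316]);tx=np.array([-.185,-.983]);ty=np.array([.983,-.185])
    h=c0-.080*tx-.064*ty;o=r.get_obs();d=o['tcp_pos'][:2]-h
    e=np.array([d@tx,d@ty]);th=-np.degrees(np.arctan2(e[1],e[0]))-np.degrees(np.arctan2(.026,.147))
    print('hinge',h.round(4),'radius',np.hypot(*e).round(4),'(want .1493) angle',th.round(1));
    return h
E
python3 - <<'E'
from h import *
gate();delta([.47,-.36,.064])
E
```

```text
hinge [ 0.5239 -0.2255] radius 0.1496 (want .1493) angle 17.4
t 17.88 tcp [ 0.4316 -0.3433  0.0671] yaw_y 63.16 tilt 0.13 w 0.0149 F [  3.2  -0.3 -11.5] j [ 0.21  0.51  0.45  2.   -0.34  0.71  1.97]
tool delta [-0.0418  0.0024  0.003 ]
```

Emit:
arm_command(rows=[{"fingers":-1,"x":0.0102,"y":0.0022,"z":0.0012,"ax":0,"ay":0,"az":4},{"fingers":-1,"x":0.0102,"y":0.0022,"z":0,"ax":0,"ay":0,"az":4},{"fingers":-1,"x":0.0102,"y":0.0022,"z":0,"ax":0,"ay":0,"az":4},{"fingers":-1,"x":0.0102,"y":0.0022,"z":0,"ax":0,"ay":0,"az":4},{"fingers":-1,"x":0.0102,"y":0.0022,"z":0,"ax":0,"ay":0,"az":4},{"fingers":-1,"x":0.0102,"y":0.0022,"z":0,"ax":0,"ay":0,"az":4},{"fingers":-1,"x":0.0102,"y":0.0022,"z":0,"ax":0,"ay":0,"az":4},{"fingers":-1,"x":0.0102,"y":0.0022,"z":0,"ax":0,"ay":0,"az":4},{"fingers":-1,"x":0,"y":0,"z":0,"ax":0,"ay":0,"az":0}])

```text
clock: 18.63
tcp_pos: [0.3842, -0.2786, 0.067]
orientation: [1.538, 2.738, 0.0]
contact_force: [3.8, -1.6, -7.5]
grip_width: 0.0151
gripper_force: 30.9
```

Run:
```python
from h import *
gate();delta([.47,-.36,.064])
```

```text
hinge [ 0.5239 -0.2255] radius 0.1495 (want .1493) angle 48.5
t 18.63 tcp [ 0.3842 -0.2786  0.067 ] yaw_y 31.37 tilt 0.08 w 0.0151 F [ 3.8 -1.6 -7.5] j [-0.01  0.44  0.62  2.18 -0.43  0.64  1.47]
tool delta [-0.1141  0.0309  0.0031]
```

Emit:
arm_command(rows=[{"fingers":-1,"x":0.0102,"y":0.0022,"z":0.0007,"ax":0,"ay":0,"az":4},{"fingers":-1,"x":0.0102,"y":0.0022,"z":0,"ax":0,"ay":0,"az":4},{"fingers":-1,"x":0.0102,"y":0.0022,"z":0,"ax":0,"ay":0,"az":4},{"fingers":-1,"x":0.0102,"y":0.0022,"z":0,"ax":0,"ay":0,"az":4},{"fingers":-1,"x":0.0102,"y":0.0022,"z":0,"ax":0,"ay":0,"az":4},{"fingers":-1,"x":0,"y":0,"z":0,"ax":0,"ay":0,"az":0}])

```text
clock: 19.13
tcp_pos: [0.3749, -0.2287, 0.0668]
orientation: [1.988, 2.429, 0.0]
contact_force: [1.2, -3.3, 4.4]
grip_width: 0.0148
gripper_force: 32.1
```

Run:
```python
from h import *
gate();delta([.47,-.36,.064])
```

```text
hinge [ 0.5239 -0.2255] radius 0.1491 (want .1493) angle 68.1
t 19.13 tcp [ 0.3749 -0.2287  0.0668] yaw_y 11.42 tilt 0.15 w 0.0148 F [ 1.2 -3.3  4.4] j [-0.2   0.41  0.74  2.27 -0.49  0.61  1.1 ]
tool delta [-0.1475  0.0672  0.0031]
```

Emit:
arm_command(rows=[{"fingers":-1,"x":0.0102,"y":0.0022,"z":0,"ax":0,"ay":0,"az":4},{"fingers":-1,"x":0.0102,"y":0.0022,"z":0,"ax":0,"ay":0,"az":4},{"fingers":-1,"x":0.0102,"y":0.0022,"z":0,"ax":0,"ay":0,"az":4},{"fingers":-1,"x":0.0102,"y":0.0022,"z":0,"ax":0,"ay":0,"az":4},{"fingers":-1,"x":0.0102,"y":0.0022,"z":0,"ax":0,"ay":0,"az":4},{"fingers":-1,"x":0,"y":0,"z":0,"ax":0,"ay":0,"az":0},{"fingers":-1,"x":0,"y":0,"z":0,"ax":0,"ay":0,"az":0}])

```text
clock: 19.72
tcp_pos: [0.383, -0.1787, 0.0667]
orientation: [2.376, 2.05, 0.0]
contact_force: [1.0, -3.9, 4.2]
grip_width: 0.015
gripper_force: 32.2
```

Run:
```python
from h import *
gate();delta([.47,-.36,.064])
t=grab('top','end.png');W=pts(t);band(W,.046,.058,(.6015,-.3225),.03,'sample');print(r.get_obs()['qvel'].round(3))
c0=np.array([.572,-.316]);tx=np.array([-.185,-.983]);ty=np.array([.983,-.185])
a=(W[...,:2]-c0)@tx;b=(W[...,:2]-c0)@ty
m=(b<-.09)&(b>-.3)&(a>-.13)&(a<.1)&(W[...,2]>.05)&(W[...,2]<.064)
if m.sum()>10:
    p=np.c_[a[m],b[m]].astype(np.float32);v=cv2.fitLine(p,cv2.DIST_HUBER,0,.01,.01).ravel();print('gate line',m.sum(),v.round(3),np.degrees(np.arctan2(-v[1],v[0])))
```

```text
hinge [ 0.5239 -0.2255] radius 0.1485 (want .1493) angle 87.7
t 19.72 tcp [ 0.383  -0.1787  0.0667] yaw_y -8.43 tilt 0.21 w 0.015 F [ 1.  -3.9  4.2] j [-0.41  0.42  0.85  2.31 -0.56  0.62  0.72]
tool delta [-0.1666  0.1126  0.0034]
sample 54 mean [ 0.6007 -0.3228  0.053 ] circ [ 0.6014 -0.3234] 0.0099
[ 0.009  0.    -0.004  0.003 -0.005 -0.004 -0.005]
gate line 84 [ 0.045 -0.999 -0.077 -0.123] 87.445045
```

View pics/end.png

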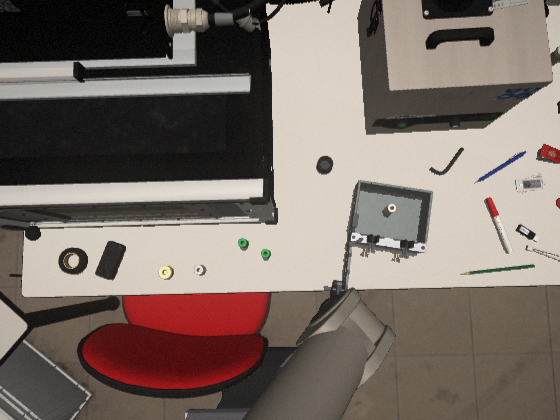

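The top view shows the gate wide open (about 87°) and held at (337,290). The sample stands in the tote at (391,209), both catches are squeezed (370,240 and 408,245), and the loupe and other samples are in place. Handing in.

```bash
python3 -c "
from h import *
print(r.hand_in())"
```

```text
the job is handed in; nothing more can be done
None
```

The job is handed in, verdict not shown: the tall sample stands upright in the tote, both catches are squeezed in hinge-side first, and the gate is held open by its post at about 87°; my first grasp closed on the sample's top and tilted it, and the second took it cleanly.

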